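Show a ceramic sizing ball to the magnifier in its dish, from two sides

ROBOT

A 7-joint arm with a two-finger parallel gripper is mounted at the origin on the work surface. World frame = base frame: x ahead of the robot, y to its left, z up, the work surface at z = 0. Lengths are in m, angles in rad, forces in N, time in s.
With the tool pointing down it reaches from about 0.425 to 1.025 m from the base axis. Payload 9.4 kg.
Tool frame: the origin (TCP) lies between the finger pads; the fingertips stand 25 mm ahead of it and the grasp point (between the pads) lies 6 mm ahead of it (r.tip_extent is the distance from the TCP to the fingertips, in m); y points along the fingers, z is the direction in which the jaws open and shut, and the axes are right-handed (so a half turn about y gives the same grasp; the last joint's range is limited). The gripper opens to 93 mm and grips with 3 to 60 N. Pads are 15 mm wide; open, the fingers measure 128 mm over their backs; the gripper's body (75 mm by 188 mm) begins 65 mm behind the grasp point.
Start: joints at [-1.39, 0.599, -0.003, 1.599, 0.002, 0.943, -0.08], TCP at [0.185, 0.701, 0.244] pointing down, gripper open.
Joint ranges: [-2.57, 2.57], [-0.35, 1.97], [-1.29, 1.29], [0.11, 2.56], [-1.05, 4.19], [0.11, 1.86], [-2.63, 2.63]. Speed limits (rad/s): [2.22, 2.22, 3.01, 3.01, 3.14, 3.14, 3.14].

INTERFACE

Orientations are given as [roll, pitch, yaw] about the fixed x, y, z axes, in that order (R = Rz(yaw) Ry(pitch) Rx(roll)).
In Python, from rig import r gives the robot as it stands. The module is installed in compiled form; this text tells all that it offers.
- The arm moves only by the tool step_arm, never from a script. Its argument "targets" is a list of rows, each a list of 7 numbers: the shift along the tool's x, y, z in m, then the turn, a rotation vector about the tool's x, y, z in degrees, then the closure, from -1 (fully open) to 1 (shut). In form: [[tx, ty, tz, ax, ay, az, jaw], ...]. A call has exactly 8 rows; each row shifts and turns the commanded pose from where the row before left it, along the tool's axes as they then stand; what a row does not reach is not made up. A row lasts 1/12 s, in which the tool goes at most 41.7 mm and 7.16 degrees, less where a joint would pass 70% of its speed; a pose out of reach is approached as far as the arm can. A call is refused whole if a number of a shift passes 0.0417 or a number of a turn 7.16, either way. A call with a gripper value outside its range is refused whole. The fingers move at their own pace and stop on an object; "grip_force" is the grip in N (left out, the last holds). Time passes only in rows, so rows that do not move let the fingers close, or fill a call up. It gives the time, the measured TCP pose, the force and the opening at its end, in the units of the state.
- r.read_state(): the state, without advancing time (a new reading comes with each control period).
- r.read_camera(name): name is "side" or "top"; returns the picture (384x512x3 uint8, red, green, blue); there is no depth.
- r.get_calibration(name): a dict with "intrinsics" (3x3 intrinsics, pixels), "R" (3x3) and "t" (3): a world point X has camera coordinates R X + t. Camera axes: x right, y down, z forward; pixel columns grow to the right and rows downward; lengths in m; the calibration is good to about 2 mm. A picture is of the moment at which its call begins. get_calibration takes no time and is no camera call.
- r.job_done(): hands the job in, once; it reports no verdict.
The state is a dict: "time": time; "joints": joint angles; "dq": joint speeds; "joint_torque": joint torques, N m; "tool_pos": TCP position; "eef_rot": TCP orientation; "force": force on the tool from outside, world axes, zero at the start; "wrist_torque": the same for the moment, N m; "opening": opening from 0.0 (shut) to 1.0 (fully open).
Only numpy, scipy, OpenCV 4.12 (cv2) and the standard library are available. Lean on these libraries where they do the work, as an engineer would, in place of code of your own. Each camera call takes 0.05 s, during which the arm holds its last target. There are 200 camera calls.

TASK

The white ceramic sizing ball is to be looked over for chips: take it from the rail, set it in the middle of the dish, lift the dish by its blue handle and hold it level with the ball at the focus of the ring-light magnifier, the handle pointing straight away from the lens, for a good second. Then, keeping it there in view, turn the dish level through a quarter turn until the handle points square to one side (either side), with the loose ball staying in the middle of the dish all the way, and finish while still holding it there, level and still. Do not let the ball drop on the bench, and leave the steel balls and the dies where they are.

Things in the scene. Friction and masses are not known exactly. Their poses are not given: they have to be found in the camera images.
- white_ball: white ceramic ball, 36 mm in diameter, about 150 g, loose in one of the three seats of the rail (any of them). Origin at its centre, so 36 mm above the bench at the start; its axes mean nothing.
- steel_ball_a: dark grey steel ball, 36 mm in diameter, in another seat of the rail; leave it alone. Origin at its centre.
- steel_ball_b: dark grey steel ball, 36 mm in diameter, in another seat of the rail; leave it alone. Origin at its centre.
- rack: brown wooden ball rail, fixed, 236 mm long (its x), 32 mm wide (its y, narrower than the balls, so fingers pass beside it) and 22 mm high, with three round seats at x = -80, 0 and +80 mm in which the balls stand with their centres 14 mm above its top. Origin under its middle, on the bench.
- dish: loose dark steel dish, about 160 g, 104 mm in diameter with a bright rim, and a blue handle at its side. Inside it is a hollow of 75 mm radius of curvature, 18 mm deep, so a ball set down near its middle rolls to within some 6 mm of the middle and stays; the wall is 3 mm thick, the rim 26 mm above the underside. Origin at the centre of the underside, on the bench at the start; z up; the handle points along its -x.
- dish_grip (a point): middle of the dish's blue handle, the place to grip it: 80 mm from the dish's middle along the dish's -x, 34 mm above the dish's underside. The handle is a bar 60 mm long (along the dish's x), 14 mm thick (along its y) and 20 mm high. Axes as the dish's.
- dish_middle (a point): point on the dish's axis, 25 mm above its underside: where the centre of the ball is when it lies in the middle of the dish. Axes as the dish's.
- magnifier: fixed bench magnifier: grey round foot 150 mm in diameter, a post, and a round lens 98 mm across in a grey ring-light head 128 mm across, its centre 218 mm above the bench, looking along the magnifier's -x (towards the robot's side) and 20 degrees downward. The head's top edge stands 282 mm high, and the head reaches 75 mm before the foot's centre. Origin at the centre of the foot, on the bench; x points from the focus back to the lens side, y to one side, z up.
- focus (a point): the focus of the magnifier, a point in free air on the lens axis, 170 mm before the lens, 160 mm above the bench and 200 mm from the foot's centre along the magnifier's -x: the ball's centre belongs here when it is shown. Axes as the magnifier's: handle pointing away from the lens = along -x, square to one side = along +y or -y.
- die_a: stepped round steel die, 68 mm in diameter, 46 mm high, standing on the bench; leave it alone. Origin at the centre of its underside.
- die_b: grooved round dark steel die, 60 mm in diameter, 38 mm high, standing on the bench; leave it alone. Origin at the centre of its underside.
There are look-alikes about, which are no part of the job. Of the things shaped like the white_ball, the white one is meant.

How it is judged:
By the outcome, as a careful person would: the job done as asked, in the order asked, and still so for the second after the job is handed in, while the arm keeps its last pose, push and grip.
It also fails if it takes over 67 s, if anything falls off the work surface, if the arm or the gripper's body presses on something with over 40 N, if the wrist force passes 120 N, or if a joint passes its speed limit or range.

## Working session

There is one attempt and no reset: what is moved stays moved. The work goes in short steps, Python scripts to look and compute and a tool call to move; the robot and the scene stay as the last step left them, time stands still between calls to the robot, and variables do not carry over. Pictures are saved under pics/ and viewed, about 8 in all and at most 12, crops included, and the job is handed in when it is done.

Besides the shell and the picture viewer there is one more tool, called after "Emit:" by a JSON object that holds its "api" and its "payload", one argument or row to a line. step_arm: Moves the arm, as the interface text tells. Its arguments: {"type":"object","properties":{"targets":{"type":"array"},"grip_force":{"type":"number"}},"required":["targets"]}

```bash
mkdir -p pics; cat > h.py <<'E'
import numpy as np, cv2
from rig import r
from scipy.spatial.transform import Rotation as Ro
def cal(n):
    c=r.get_calibration(n); return np.array(c["intrinsics"]),np.array(c["R"]),np.array(c["t"])
def ray(n,uv):
    K,R,t=cal(n); d=R.T@np.linalg.inv(K)@np.array([uv[0],uv[1],1.]); return -R.T@t,d/np.linalg.norm(d)
def plane(n,uv,z):
    c,d=ray(n,uv); return c+d*(z-c[2])/d[2]
def proj(n,X):
    K,R,t=cal(n); p=K@(R@np.array(X)+t); return p[:2]/p[2]
def two(ua,ub,a="side",b="top"):
    c1,d1=ray(a,ua); c2,d2=ray(b,ub)
    s=np.linalg.lstsq(np.c_[d1,-d2],c2-c1,rcond=None)[0]
    p,q=c1+s[0]*d1,c2+s[1]*d2; return (p+q)/2,np.linalg.norm(p-q)
def snap(n,f):
    im=r.read_camera(n)[:,:,::-1].copy(); cv2.imwrite(f"pics/{f}.png",im); return im
def tool():
    s=r.read_state(); return np.array(s["tool_pos"]),Ro.from_euler("xyz",s["eef_rot"]).as_matrix(),s
E
python3 - <<'E'
from h import *
np.set_printoptions(precision=3,suppress=True)
a=snap("side","s0");b=snap("top","t0")
for n in("side","top"):
    K,R,t=cal(n);print(n,K[0,0],"cam",-R.T@t,"fwd",R[2])
p,R,s=tool();print(p,R,s["eef_rot"],s["opening"],s["time"],r.tip_extent)
E
```

```text
side 476.6198962904235 cam [0.277 0.694 0.615] fwd [ 0.366 -0.76  -0.537]
top 427.5713668526099 cam [0.501 0.011 1.201] fwd [ 0.104  0.001 -0.995]
[0.185 0.701 0.243] [[ 0.967 -0.     0.255]
 [-0.255 -0.001  0.967]
 [ 0.    -1.    -0.001]] [-1.572 -0.    -0.258] 0.9994206632973145 0.1 0.025
```

View pics/s0.png

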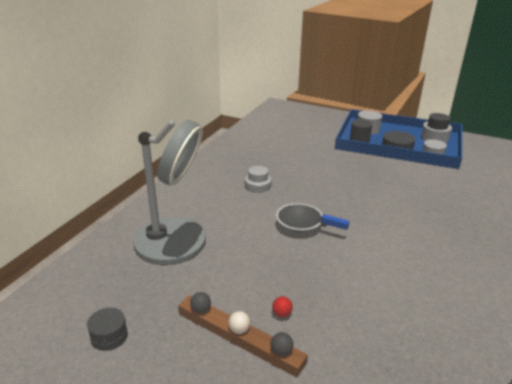

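View pics/t0.png

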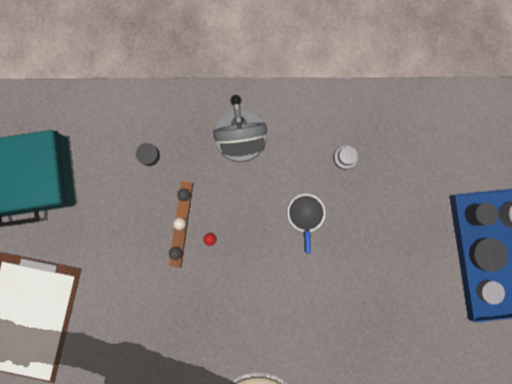

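The white ball is at side (239,322) and top (179,224), in the middle seat. The red ball at top (209,239) is the look-alike. The steel balls are in the end seats, and the dish's handle points roughly to −x.

```bash
cat > m.py <<'E'
from h import *
np.set_printoptions(precision=4,suppress=True)
I={"side":cv2.imread("pics/s0.png"),"top":cv2.imread("pics/t0.png")}
H={k:cv2.cvtColor(v,cv2.COLOR_BGR2HSV) for k,v in I.items()}
def blob(n,lo,hi,box):
    x0,y0,x1,y1=box; m=np.zeros((384,512),np.uint8)
    m[y0:y1,x0:x1]=cv2.inRange(H[n],lo,hi)[y0:y1,x0:x1]
    cs=cv2.findContours(m,cv2.RETR_EXTERNAL,cv2.CHAIN_APPROX_NONE)[0]
    return max(cs,key=cv2.contourArea)
w={n:cv2.minEnclosingCircle(blob(n,(0,0,150),(40,90,255),b)) for n,b in (("side",(215,300,262,345)),("top",(168,212,191,236)))}
print("white",w,two(w["side"][0],w["top"][0]),plane("top",w["top"][0],.036),plane("side",w["side"][0],.036))
for n,b,z in(("top",(155,175,200,275),.022),("side",(170,290,310,375),.022)):
    c=blob(n,(3,90,40),(18,255,200),b); rc=cv2.minAreaRect(c); print("rack",n,rc)
    bp=cv2.boxPoints(rc); print([plane(n,p,z) for p in bp])
for n,b in(("top",(290,225,325,260)),("side",(315,205,355,235))):
    c=blob(n,(105,120,40),(130,255,255),b); rc=cv2.minAreaRect(c); m=cv2.moments(c); u=(m["m10"]/m["m00"],m["m01"]/m["m00"])
    bp=cv2.boxPoints(rc); print("handle",n,u,rc,plane(n,u,.044 if n=="top" else .038)); 
    if n=="top":
        for p in bp: print(plane(n,p,.044))
out=[]
for n,b,s in(("top",(150,180,330,270),4),("side",(170,195,355,370),4)):
    pass
a=cv2.resize(I["top"][90:170,195:285],None,fx=4.4,fy=4.4,interpolation=2)
c=cv2.resize(I["top"][185:260,282:332],None,fx=4.4,fy=4.4,interpolation=2)
d=cv2.resize(I["side"][285:350,180:320],None,fx=4.0,fy=4.0,interpolation=2)
W=np.zeros((352+260,640,3),np.uint8);W[:a.shape[0],:a.shape[1]]=a;W[:c.shape[0],400:400+c.shape[1]]=c;W[352:352+d.shape[0],:d.shape[1]]=d
cv2.imwrite("pics/crop1.png",W[:600])
E
python3 m.py
```

```text
white {'side': ((239.01171875, 319.8203125), 11.225472450256348), 'top': ((178.0, 223.5), 6.576573371887207)} (array([0.531 , 0.2129, 0.0437]), np.float64(0.0013368047961746683)) [0.5318 0.2145 0.036 ] [0.5338 0.2063 0.036 ]
rack top ((178.25, 238.24998474121094), (11.87939453125, 24.183053970336914), 8.130102157592773)
[array([0.4617, 0.2358, 0.022 ]), array([0.5269, 0.2276, 0.022 ]), array([0.5222, 0.1952, 0.022 ]), array([0.4571, 0.2036, 0.022 ])]
rack side ((241.51524353027344, 334.4823913574219), (138.18272399902344, 24.223756790161133), 26.854421615600586)
[array([0.6435, 0.2316, 0.022 ]), array([0.6555, 0.1792, 0.022 ]), array([0.4106, 0.2109, 0.022 ]), array([0.4113, 0.2552, 0.022 ])]
handle top (307.0103519668737, 241.56314699792958) ((307.0, 241.5), (21.0, 4.0), 90.0) [ 0.4827 -0.1344  0.044 ]
[ 0.5109 -0.1294  0.044 ]
[ 0.5109 -0.1402  0.044 ]
[ 0.4549 -0.1393  0.044 ]
[ 0.4549 -0.1286  0.044 ]
handle side (334.66666666666663, 220.92935323383082) ((334.5725402832031, 221.12437438964844), (26.41640281677246, 7.9910888671875), 14.743562698364258) [ 0.4806 -0.1329  0.038 ]
```

View pics/crop1.png

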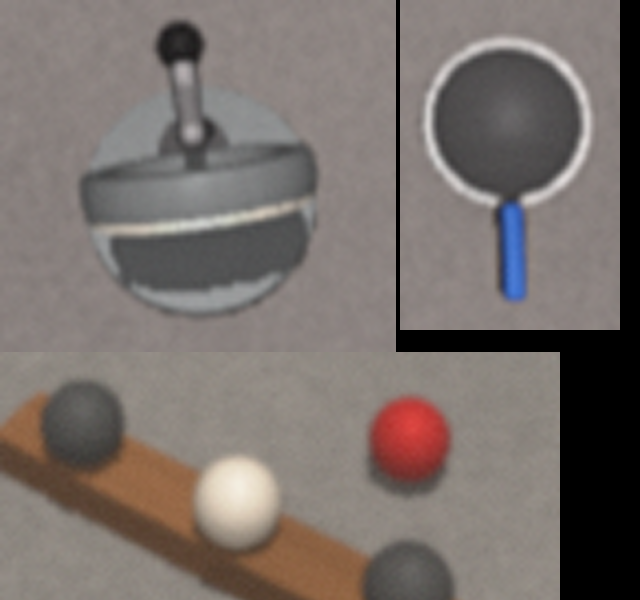

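The enlarged crop confirms it: the white ball is at side ≈(239.5,322.5), in the middle seat between two dark balls. The red ball off the rail isn't the one. Next I'll fit the dish, rail and magnifier.

```bash
cat > m2.py <<'E'
from m import *
print("-----")
def circ(P):
    P=np.array(P);A=np.c_[2*P[:,:2],np.ones(len(P))];s=np.linalg.lstsq(A,(P[:,:2]**2).sum(1),rcond=None)[0]
    return s[:2],np.sqrt(s[2]+s[0]**2+s[1]**2)
# balls by darkness/non-bench, circles
def dark(n,box):
    c=blob(n,(0,0,0),(180,70,85),box);m=cv2.moments(c);return np.array([m["m10"],m["m01"]])/m["m00"],cv2.minEnclosingCircle(c)
for nm,bt,bs in(("A",(174,186,193,204),(187,288,214,318)),("B",(167,244,185,262),(268,330,297,360))):
    t,ct=dark("top",bt);s,cs=dark("side",bs);print("steel",nm,ct,cs,"top@.036",plane("top",t,.036)[:2],"side@.036",plane("side",s,.036)[:2],two(s,t))
# white: side circle seen in crop
g=I["top"].astype(int)
c=blob("top",(0,0,110),(40,75,255),(168,214,190,234));m=cv2.moments(c);t=(m["m10"]/m["m00"],m["m01"]/m["m00"])
print("white top",t,plane("top",t,.036)[:2],"side",plane("side",(239.4,322.0),.036)[:2],two((239.4,322.0),t))
# dish rim
for n,b in(("top",(284,190,330,234)),("side",(270,198,326,240))):
    c=blob(n,(0,0,150),(180,60,255),b)
    el=cv2.fitEllipse(c); P=[plane(n,p[0],.026) for p in c]; print("rim",n,el,circ(P))
# handle dir top
c=blob("top",(105,120,40),(130,255,255),(290,225,325,260))
m=np.zeros((384,512),np.uint8);cv2.drawContours(m,[c],-1,255,-1);ys,xs=np.nonzero(m)
P=np.array([plane("top",(x,y),.044)[:2] for x,y in zip(xs,ys)]);u=np.linalg.svd(P-P.mean(0))[2][0];print("handle",P.mean(0),u)
# magnifier foot
for n,b,sd in(("top",(210,105,272,166),None),("side",(128,212,212,262),None)):
    im=I[n].astype(int);mm=((im[:,:,0]-im[:,:,2])>-3).astype(np.uint8);k=np.zeros_like(mm);k[b[1]:b[3],b[0]:b[2]]=mm[b[1]:b[3],b[0]:b[2]]
    cs=cv2.findContours(k,0,cv2.CHAIN_APPROX_NONE)[0];c=max(cs,key=cv2.contourArea);q=c[:,0,:].astype(float)
    sel=(q[:,1]>147) if n=="top" else (q[:,1]>238)
    if n=="top": sel|=(q[:,1]<122)&(abs(q[:,0]-238)>6)
    P=np.array([plane(n,p,.012) for p in q[sel]])
    for _ in range(4):
        cc,rr=circ(P);e=abs(np.hypot(*(P[:,:2]-cc).T)-rr);P=P[e<max(.003,np.median(e)*2)]
    print("foot",n,len(P),cc,rr)
# strip
hs=I["top"];k=np.zeros((384,512),np.uint8);k[130:148,212:270]=cv2.inRange(H["top"],(0,0,150),(60,80,255))[130:148,212:270]
ys,xs=np.nonzero(k);print("strip n",len(xs),xs.min(),xs.max());P=np.array([plane("top",(x,y),.25)[:2] for x,y in zip(xs,ys)])
u=np.linalg.svd(P-P.mean(0))[2][0];print("strip",P.mean(0),u,"magn x-axis yaw deg from chord",np.degrees(np.arctan2(u[0]*np.sign(-u[1])*-1*-1,abs(u[1]))))
E
python3 m2.py | sed -n '/-----/,$p'
```

```text
-----
steel A ((184.3076934814453, 194.0), 6.984867095947266) ((200.159423828125, 303.2608642578125), 9.975751876831055) top@.036 [0.6118 0.201 ] side@.036 [0.6064 0.2078] (array([0.6116, 0.2018, 0.0285]), np.float64(0.0019769733506099386))
steel B ((175.61764526367188, 253.61764526367188), 6.812593460083008) ((281.2359313964844, 344.6688232421875), 10.995604515075684) top@.036 [0.453  0.2207] side@.036 [0.4503 0.2282] (array([0.4527, 0.222 , 0.0283]), np.float64(0.0001111605675678791))
white top (175.2046276211135, 223.1062906724512) [0.5329 0.2221] side [0.531  0.2102] (array([0.5298, 0.2192, 0.0457]), np.float64(0.006203209052127037))
rim top ((305.9432067871094, 212.35105895996094), (36.800880432128906, 37.397483825683594), 151.0806121826172) (array([ 0.5624, -0.1349]), np.float64(0.05072527572215689))
rim side ((298.8955383300781, 215.24960327148438), (25.580841064453125, 46.343265533447266), 93.98001098632812) (array([ 0.5631, -0.1375]), np.float64(0.05060201512945736))
handle [ 0.4826 -0.1344] [-1.     -0.0004]
foot top 81 [0.7824 0.0471] 0.07332021968584178
foot side 71 [0.7758 0.055 ] 0.06944923912795514
strip n 107 217 264
strip [0.7147 0.0413] [ 0.128  -0.9918] magn x-axis yaw deg from chord 7.355268848850908
```

```bash
cat >> h.py <<'E'
np.set_printoptions(precision=4,suppress=True)
def Rdown(az):  # tool z (jaw) azimuth in deg, tool y down
    a=np.radians(az); z=np.array([np.cos(a),np.sin(a),0]); y=np.array([0,0,-1.]); return np.c_[np.cross(y,z),y,z]
def plan(tp,TR,n,p=None,R=None):
    if p is None: p,R,_=tool()
    rv=Ro.from_matrix(R.T@TR).as_rotvec(); d=R.T@(np.array(tp)-p)
    R1=Ro.from_rotvec(rv/n).as_matrix(); S=sum(np.linalg.matrix_power(R1,k) for k in range(n))
    print("total",d,np.degrees(rv),"row x",n,np.linalg.solve(S,d),np.degrees(rv/n))
E
python3 - <<'E'
from h import *
print(plane("top",(240.2,133.2),.218), "lens tri",two((181,153),(240.2,133.2)))
f=np.array([.584,.0214,.16])
print("lens expected",f+np.array([.9918*.16,.128*.16,.058]))
plan([.5315,.2115,.13],Rdown(82.9),16)
E
```

```text
[0.7379 0.0404 0.218 ] lens tri (array([0.7384, 0.0406, 0.2175]), np.float64(0.0007646328254006766))
lens expected [0.7427 0.0419 0.218 ]
total [ 0.46    0.1134 -0.3845] [ 0.0794 -7.6666  0.0031] row x 16 [ 0.0272  0.0071 -0.0258] [ 0.005  -0.4792  0.0002]
```

Emit:
{"api": "step_arm", "payload": {
  "targets": [
    [0.0272,0.0071,-0.0258,0,-0.48,0,-1],
    [0.0272,0.0071,-0.0258,0,-0.48,0,-1],
    [0.0272,0.0071,-0.0258,0,-0.48,0,-1],
    [0.0272,0.0071,-0.0258,0,-0.48,0,-1],
    [0.0272,0.0071,-0.0258,0,-0.48,0,-1],
    [0.0272,0.0071,-0.0258,0,-0.48,0,-1],
    [0.0272,0.0071,-0.0258,0,-0.48,0,-1],
    [0.0272,0.0071,-0.0258,0,-0.48,0,-1]
  ],
  "grip_force": 15
}}

```text
time: 0.77
tool_pos: [0.3506, 0.449, 0.1864]
eef_rot: [-1.571, 0.0, -0.19]
force: [0.9, -0.4, 0.1]
opening: 0.995
```

Emit:
{"api": "step_arm", "payload": {
  "targets": [
    [0.0272,0.0071,-0.0258,0,-0.48,0,-1],
    [0.0272,0.0071,-0.0258,0,-0.48,0,-1],
    [0.0272,0.0071,-0.0258,0,-0.48,0,-1],
    [0.0272,0.0071,-0.0258,0,-0.48,0,-1],
    [0.0272,0.0071,-0.0258,0,-0.48,0,-1],
    [0.0272,0.0071,-0.0258,0,-0.48,0,-1],
    [0.0272,0.0071,-0.0258,0,-0.48,0,-1],
    [0.0272,0.0071,-0.0258,0,-0.48,0,-1]
  ]
}}

```text
time: 1.43
tool_pos: [0.5323, 0.2104, 0.1295]
eef_rot: [-1.571, 0.0, -0.123]
force: [0.8, 0.9, -0.2]
opening: 0.999
```

```bash
python3 - <<'E'
from h import *
plan([.5315,.2115,.051],Rdown(82.9),7); plan([.5315,.2115,.051],Rdown(82.9),6)
p,R,s=tool();print(p,s["force"],s["time"],R)
E
```

```text
total [-0.0009  0.0785  0.001 ] [ 0.0131  0.041  -0.021 ] row x 7 [-0.0001  0.0112  0.0001] [ 0.0019  0.0059 -0.003 ]
total [-0.0009  0.0785  0.001 ] [ 0.0131  0.041  -0.021 ] row x 6 [-0.0002  0.0131  0.0002] [ 0.0022  0.0068 -0.0035]
[0.5323 0.2104 0.1295] [ 0.7935  0.9352 -0.2338] 1.4333 [[ 0.9924 -0.0004  0.1229]
 [-0.1229 -0.0002  0.9924]
 [-0.0004 -1.     -0.0002]]
```

Emit:
{"api": "step_arm", "payload": {
  "targets": [
    [0,0.018,0.0005,0,0,0,-1],
    [0,0.018,0,0,0,0,-1],
    [0,0.016,0,0,0,0,-1],
    [0,0.013,0,0,0,0,-1],
    [0,0.009,0,0,0,0,-0.4],
    [0,0.0045,0,0,0,0,0],
    [0,0,0,0,0,0,0.2],
    [0,0,0,0,0,0,0.5]
  ]
}}

```text
time: 2.1
tool_pos: [0.5317, 0.2127, 0.0517]
eef_rot: [-1.571, -0.0, -0.124]
force: [0.0, 0.7, -0.3]
opening: 0.763
```

Emit:
{"api": "step_arm", "payload": {
  "targets": [
    [0,0,0,0,0,0,0.5],
    [0,0,0,0,0,0,0.5],
    [0,0,0,0,0,0,0.5],
    [0,0,0,0,0,0,0.5],
    [0,0,0,0,0,0,0.5],
    [0,0,0,0,0,0,0.5],
    [0,0,0,0,0,0,0.5],
    [0,0,0,0,0,0,0.5]
  ]
}}

```text
time: 2.77
tool_pos: [0.5315, 0.2116, 0.0517]
eef_rot: [-1.572, 0.0, -0.125]
force: [-1.3, -4.7, 5.6]
opening: 0.378
```

```bash
python3 - <<'E'
from h import *
p,R,s=tool();print(p,s["force"],s["time"],s["opening"]*93)
im=snap("side","s1");cv2.imwrite("pics/s1c.png",cv2.resize(im[230:384,150:350],None,fx=3,fy=3))
E
```

```text
[0.5315 0.2116 0.0517] [-1.2549 -4.6735  5.6086] 2.7667 35.11240300521695
```

View pics/s1c.png

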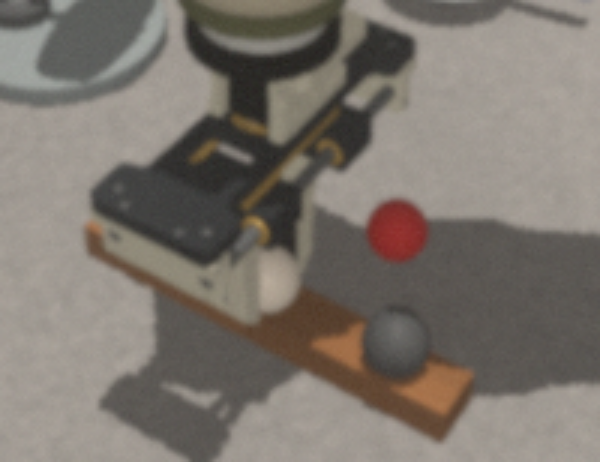

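Emit:
{"api": "step_arm", "payload": {
  "targets": [
    [0,-0.003,0,0,0,0,0.5],
    [0,-0.008,0,0,0,0,0.5],
    [0,-0.013,0,0,0,0,0.5],
    [0,-0.016,0,0,0,0,0.5],
    [0,-0.016,0,0,0,0,0.5],
    [0,-0.013,0,0,0,0,0.5],
    [0,-0.009,0,0,0,0,0.5],
    [0,-0.004,0,0,0,0,0.5]
  ]
}}

```text
time: 3.48
tool_pos: [0.5321, 0.2133, 0.1352]
eef_rot: [-1.569, -0.002, -0.123]
force: [-0.2, -0.2, -1.7]
opening: 0.379
```

```bash
python3 - <<'E'
from h import *
p,R,s=tool();print(p,s["force"],s["time"],s["opening"]*93)
a=snap("side","s2");snap("top","t2")
h=cv2.cvtColor(a,cv2.COLOR_BGR2HSV)
print(proj("side",p-[0,0,.015]))
q=proj("side",p-[0,0,.015]).astype(int);cv2.imwrite("pics/s2c.png",cv2.resize(a[q[1]-60:q[1]+60,q[0]-70:q[0]+70],None,fx=4,fy=4))
plan([.5627,-.136,.12],Rdown(90),16)
E
```

```text
[0.5321 0.2133 0.1352] [-0.1729 -0.1532 -1.6961] 3.4833 35.26565286451679
[237.4843 283.9776]
total [ 0.0735  0.014  -0.3426] [-0.0543 -7.0744  0.0697] row x 16 [ 0.0034  0.0009 -0.0217] [-0.0034 -0.4422  0.0044]
```

View pics/s2c.png

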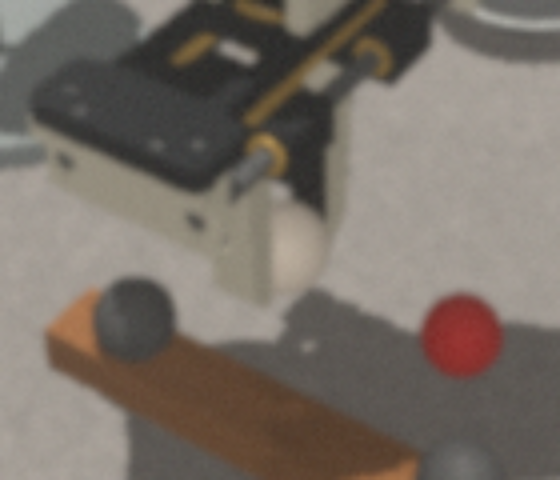

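Emit:
{"api": "step_arm", "payload": {
  "targets": [
    [0.002,0,-0.01,0,-0.44,0,0.5],
    [0.003,0.0009,-0.02,0,-0.44,0,0.5],
    [0.0036,0.0009,-0.023,0,-0.44,0,0.5],
    [0.0036,0.001,-0.024,0,-0.44,0,0.5],
    [0.0036,0.001,-0.024,0,-0.44,0,0.5],
    [0.0036,0.001,-0.024,0,-0.44,0,0.5],
    [0.0036,0.001,-0.024,0,-0.44,0,0.5],
    [0.0036,0.001,-0.024,0,-0.44,0,0.5]
  ]
}}

```text
time: 4.25
tool_pos: [0.5411, 0.0359, 0.1257]
eef_rot: [-1.571, 0.002, -0.062]
force: [0.8, -0.4, -1.7]
opening: 0.376
```

Emit:
{"api": "step_arm", "payload": {
  "targets": [
    [0.0036,0.001,-0.024,0,-0.44,0,0.5],
    [0.0036,0.001,-0.024,0,-0.44,0,0.5],
    [0.0036,0.001,-0.024,0,-0.44,0,0.5],
    [0.0036,0.001,-0.024,0,-0.44,0,0.5],
    [0.0036,0.001,-0.024,0,-0.44,0,0.5],
    [0.0036,0.001,-0.023,0,-0.44,0,0.5],
    [0.003,0.0009,-0.018,0,-0.44,0,0.5],
    [0.002,0,-0.01,0,-0.44,0,0.5]
  ]
}}

```text
time: 4.92
tool_pos: [0.5608, -0.1374, 0.1187]
eef_rot: [-1.572, 0.002, -0.003]
force: [-0.4, -0.2, -1.0]
opening: 0.379
```

```bash
python3 - <<'E'
from h import *
plan([.5627,-.136,.049],Rdown(90),8)
p,R,s=tool();print(p,s["force"],s["opening"]*93)
E
```

```text
total [0.002  0.0697 0.0015] [ 0.0441 -0.1862 -0.1127] row x 8 [0.0002 0.0087 0.0002] [ 0.0055 -0.0233 -0.0141]
[ 0.5608 -0.1374  0.1187] [-0.3863 -0.1551 -0.9715] 35.2716518584001
```

Emit:
{"api": "step_arm", "payload": {
  "targets": [
    [0.001,0.006,0.001,0,0,0,0.5],
    [0.001,0.014,0,0,0,0,0.5],
    [0,0.015,0,0,0,0,0.5],
    [0,0.014,0,0,0,0,0.5],
    [0,0.011,0,0,0,0,0.5],
    [0,0.007,0,0,0,0,0.5],
    [0,0.003,0,0,0,0,0.5],
    [0,0,0,0,0,0,0.5]
  ]
}}

```text
time: 5.58
tool_pos: [0.5636, -0.1323, 0.0491]
eef_rot: [-1.57, 0.001, -0.0]
force: [-0.5, 0.2, -2.3]
opening: 0.373
```

```bash
python3 - <<'E'
from h import *
plan([.5627,-.136,.048],Rdown(90),1)
p,R,s=tool();print(p,s["force"],s["opening"]*93)
E
```

```text
total [-0.0009  0.0011 -0.0037] [-0.0226 -0.0056 -0.0652] row x 1 [-0.0009  0.0011 -0.0037] [-0.0226 -0.0056 -0.0652]
[ 0.5636 -0.1323  0.0491] [-0.4683  0.1583 -2.3055] 34.66292595154111
```

Emit:
{"api": "step_arm", "payload": {
  "targets": [
    [0,0,-0.001,0,0,0,0.5],
    [0,0,-0.001,0,0,0,0.5],
    [0,0,0,0,0,0,0.5],
    [0,0,0,0,0,0,0.5],
    [0,0,0,0,0,0,0.2],
    [0,0,0,0,0,0,0.1],
    [0,0,0,0,0,0,0.0],
    [0,0,0,0,0,0,0.0]
  ]
}}

```text
time: 6.25
tool_pos: [0.564, -0.135, 0.05]
eef_rot: [-1.571, -0.0, -0.001]
force: [0.5, 0.0, 0.6]
opening: 0.496
```

```bash
python3 - <<'E'
from h import *
p,R,s=tool();print(p,s["force"],s["opening"]*93)
E
```

```text
[ 0.564 -0.135  0.05 ] [0.5311 0.021  0.5982] 46.098019661164386
```

Emit:
{"api": "step_arm", "payload": {
  "targets": [
    [0,-0.004,0,0,0,0,0],
    [0,-0.009,0,0,0,0,0],
    [0,-0.013,0,0,0,0,-0.1],
    [0,-0.017,0,0,0,0,-0.2],
    [0,-0.017,0,0,0,0,-0.2],
    [-0.02,-0.011,0,0,0,0,-0.2],
    [-0.03,0,0,0,0,0,-0.2],
    [-0.03,0,0,0,0,0,-0.2]
  ]
}}

```text
time: 6.92
tool_pos: [0.4839, -0.1349, 0.1223]
eef_rot: [-1.571, -0.003, -0.001]
force: [-0.6, -0.2, 0.9]
opening: 0.6
```

```bash
python3 - <<'E'
from h import *
p,R,s=tool();print(p,s["force"],s["opening"]*93)
a=snap("side","s3");b=snap("top","t3")
W=np.zeros((480,800,3),np.uint8)
W[:,:400]=cv2.resize(a[150:270,250:350],None,fx=4,fy=4);W[:,400:]=cv2.resize(b[170:290,260:360],None,fx=4,fy=4)
cv2.imwrite("pics/c3.png",W)
E
```

```text
[ 0.4839 -0.1349  0.1223] [-0.6303 -0.1789  0.8767] 55.82576475360687
```

View pics/c3.png

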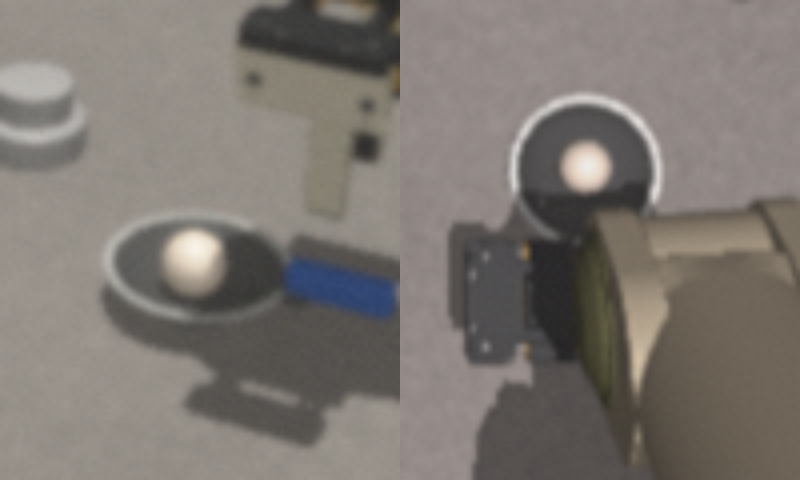

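The white ball sits near the middle of the dish, at side (298,215) and top (307,211). The handle hasn't moved, so I'll descend and grip it.

Emit:
{"api": "step_arm", "payload": {
  "targets": [
    [0,0.006,0,0,0,0,-0.2],
    [0,0.012,0,0,0,0,-0.2],
    [0,0.016,0,0,0,0,-0.2],
    [0,0.016,0,0,0,0,-0.2],
    [0,0.014,0,0,0,0,-0.2],
    [0,0.01,0,0,0,0,0],
    [0,0.006,0,0,0,0,0.2],
    [0,0.002,0,0,0,0,0.4]
  ],
  "grip_force": 8
}}

```text
time: 7.68
tool_pos: [0.4843, -0.1346, 0.0378]
eef_rot: [-1.571, 0.001, -0.0]
force: [-0.1, 0.1, -0.2]
opening: 0.435
```

Emit:
{"api": "step_arm", "payload": {
  "targets": [
    [0,0,0,0,0,0,0.5],
    [0,0,0,0,0,0,0.56],
    [0,0,0,0,0,0,0.6],
    [0,0,0,0,0,0,0.64],
    [0,0,0,0,0,0,0.68],
    [0,0,0,0,0,0,0.72],
    [0,0,0,0,0,0,0.8],
    [0,0,0,0,0,0,1.0]
  ]
}}

```text
time: 8.35
tool_pos: [0.484, -0.135, 0.0391]
eef_rot: [-1.571, -0.0, -0.001]
force: [-0.8, -0.9, 2.7]
opening: 0.152
```

Emit:
{"api": "step_arm", "payload": {
  "targets": [
    [0,0,0,0,0,0,1],
    [0,0,0,0,0,0,1],
    [0,0,0,0,0,0,1],
    [0,0,0,0,0,0,1],
    [0,0,0,0,0,0,1],
    [0,0,0,0,0,0,1],
    [0,0,0,0,0,0,1],
    [0,0,0,0,0,0,1]
  ],
  "grip_force": 58
}}

```text
time: 9.02
tool_pos: [0.4839, -0.1349, 0.0389]
eef_rot: [-1.571, -0.0, -0.001]
force: [-1.1, -0.8, 5.1]
opening: 0.145
```

```bash
python3 - <<'E'
from h import *
p,R,s=tool();print(p,s["eef_rot"],s["force"],s["opening"]*93,s["time"])
E
```

```text
[ 0.4839 -0.1349  0.0389] [-1.5709 -0.0001 -0.0009] [-1.0906 -0.7814  5.1019] 13.494065155317417 9.0167
```

Emit:
{"api": "step_arm", "payload": {
  "targets": [
    [0,-0.002,0,0,0,0,1],
    [0,-0.004,0,0,0,0,1],
    [0,-0.006,0,0,0,0,1],
    [0,-0.008,0,0,0,0,1],
    [0,-0.009,0,0,0,0,1],
    [0,-0.009,0,0,0,0,1],
    [0,-0.008,0,0,0,0,1],
    [0,-0.006,0,0,0,0,1]
  ]
}}

```text
time: 9.68
tool_pos: [0.4841, -0.135, 0.0922]
eef_rot: [-1.571, -0.001, -0.001]
force: [0.8, 0.8, -2.6]
opening: 0.144
```

```bash
cat > look.py <<'E'
import sys
from h import *
p,R,s=tool();print("tcp",p,"rot",s["eef_rot"],"F",s["force"],"op",s["opening"]*93,s["time"])
k=sys.argv[1];I={"side":snap("side","s"+k),"top":snap("top","t"+k)}
dc=p-[0,0,.014]+R[:,0]*.079   # dish_middle expected: TCP z-.006-.034+.025 = -.015
U={}
for n in I:
    q=proj(n,dc);h=cv2.cvtColor(I[n],cv2.COLOR_BGR2HSV)
    rad=45 if n=="side" else 30
    m=np.zeros((384,512),np.uint8);x,y=q.astype(int)
    sl=(slice(max(y-rad,0),y+rad),slice(max(x-rad,0),x+rad))
    # ball: warm white
    m[sl]=cv2.inRange(h,(0,15,110),(30,100,255))[sl]
    c=[c for c in cv2.findContours(m,0,cv2.CHAIN_APPROX_NONE)[0] if cv2.contourArea(c)>25]
    c=[(np.hypot(*(np.array(cv2.minEnclosingCircle(k)[0])-q)),k) for k in c]
    if c: U[n]=cv2.minEnclosingCircle(min(c,key=lambda e:e[0])[1]);print(n,"exp",q,"ball",U[n])
if len(U)==2: print("ball 3d",two(U["side"][0],U["top"][0]),"expected",dc)
W=np.zeros((480,800,3),np.uint8)
for i,n in enumerate(I):
    x,y=proj(n,dc).astype(int);x=min(max(x,50),462);y=min(max(y,60),324)
    W[:,400*i:400*i+400]=cv2.resize(I[n][y-60:y+60,x-50:x+50],None,fx=4,fy=4)
cv2.imwrite(f"pics/c{k}.png",W)
E
python3 look.py 4
```

```text
tcp [ 0.4841 -0.135   0.0922] rot [-1.571  -0.0011 -0.0011] F [ 0.7905  0.7665 -2.5638] op 13.37793047762101 9.6833
side exp [299.932 195.108] ball ((293.0, 194.5), 59.17145919799805)
top exp [308.4751 210.9441] ball ((308.63043212890625, 209.93478393554688), 7.068830490112305)
ball 3d (array([ 0.5717, -0.1335,  0.0778]), np.float64(0.012544803285034049)) expected [ 0.5631 -0.1351  0.0783]
```

View pics/c4.png

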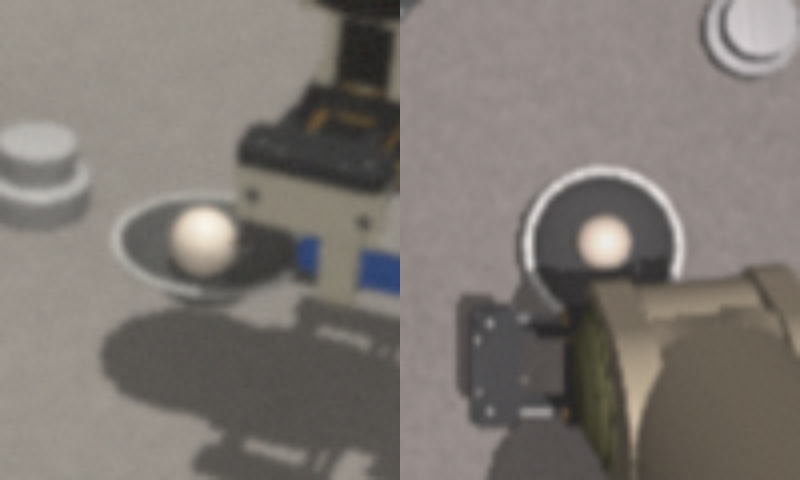

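The dish is up and looks level, with the ball in the middle (top crop ≈(605,242), side crop ≈(203,241)). Next I'll carry it to the focus.

```bash
python3 - <<'E'
from h import *
plan([.5035,.011,.174],Rdown(97.4),16)
E
```

```text
total [ 0.0191 -0.0819  0.1461] [ 0.0311 -7.4681  0.1184] row x 16 [ 0.0017 -0.0051  0.0091] [ 0.0019 -0.4668  0.0074]
```

Emit:
{"api": "step_arm", "payload": {
  "targets": [
    [0.0002,-0.0005,0.0008,0,-0.04,0,1],
    [0.0004,-0.0012,0.0021,0,-0.11,0,1],
    [0.0006,-0.0019,0.0033,0,-0.17,0,1],
    [0.0009,-0.0026,0.0046,0,-0.23,0,1],
    [0.0011,-0.0033,0.0058,0,-0.3,0,1],
    [0.0013,-0.004,0.0071,0,-0.36,0,1],
    [0.0015,-0.0044,0.0079,0,-0.4,0,1],
    [0.0016,-0.0047,0.0083,0,-0.42,0,1]
  ]
}}

```text
time: 10.45
tool_pos: [0.4911, -0.0939, 0.1139]
eef_rot: [-1.571, -0.0, 0.036]
force: [-0.1, -0.9, -2.6]
opening: 0.149
```

Emit:
{"api": "step_arm", "payload": {
  "targets": [
    [0.0016,-0.0047,0.0083,0,-0.42,0,1],
    [0.0016,-0.0047,0.0083,0,-0.42,0,1],
    [0.0016,-0.0047,0.0083,0,-0.42,0,1],
    [0.0016,-0.0047,0.0083,0,-0.42,0,1],
    [0.0016,-0.0047,0.0083,0,-0.42,0,1],
    [0.0016,-0.0047,0.0083,0,-0.42,0,1],
    [0.0016,-0.0047,0.0083,0,-0.42,0,1],
    [0.0016,-0.0047,0.0083,0,-0.42,0,1]
  ]
}}

```text
time: 11.12
tool_pos: [0.4997, -0.027, 0.1515]
eef_rot: [-1.571, -0.0, 0.094]
force: [0.9, -0.1, -2.4]
opening: 0.144
```

Emit:
{"api": "step_arm", "payload": {
  "targets": [
    [0.0016,-0.0047,0.0083,0,-0.42,0,1],
    [0.0015,-0.0044,0.0079,0,-0.4,0,1],
    [0.0013,-0.004,0.0071,0,-0.36,0,1],
    [0.0011,-0.0033,0.0058,0,-0.3,0,1],
    [0.0009,-0.0026,0.0046,0,-0.23,0,1],
    [0.0006,-0.0019,0.0033,0,-0.17,0,1],
    [0.0004,-0.0012,0.0021,0,-0.11,0,1],
    [0.0002,-0.0005,0.0008,0,-0.04,0,1]
  ]
}}

```text
time: 11.78
tool_pos: [0.5029, 0.0128, 0.1738]
eef_rot: [-1.571, -0.0, 0.129]
force: [0.2, 0.4, -3.0]
opening: 0.148
```

```bash
python3 look.py 5; python3 - <<'E'
from h import *
plan([.5035,.011,.174],Rdown(97.4),1)
s=r.read_state();print(s["joints"])
im=cv2.imread("pics/t5.png")[80:280,150:390];im2=cv2.imread("pics/s5.png")[60:310,110:410]
W=np.zeros((500,800,3),np.uint8);a=cv2.resize(im,(400,333));b=cv2.resize(im2,(400,333))
W=np.hstack([cv2.resize(im2,None,fx=1.6,fy=1.6)[:320],cv2.resize(im,None,fx=1.3,fy=1.6)]) 
cv2.imwrite("pics/c5b.png",W); print(W.shape)
E
```

```text
tcp [0.5029 0.0128 0.1738] rot [-1.5708 -0.0001  0.1289] F [ 0.1824  0.3652 -2.9618] op 13.775426090970084 11.7833
side exp [261.7723 195.4055] ball ((260.5, 194.5), 62.93260192871094)
top exp [247.9333 201.7387] ball ((246.5, 200.5), 41.719398498535156)
ball 3d (array([0.5833, 0.0262, 0.163 ]), np.float64(0.0016222366786432527)) expected [0.5813 0.023  0.1598]
total [ 0.0004 -0.0004 -0.0016] [ 0.0061 -0.0404 -0.0061] row x 1 [ 0.0004 -0.0004 -0.0016] [ 0.0061 -0.0404 -0.0061]
[ 0.0271  0.4473 -0.2251  2.1592  0.1851  0.5528  1.3647]
(320, 792, 3)
```

View pics/c5b.png

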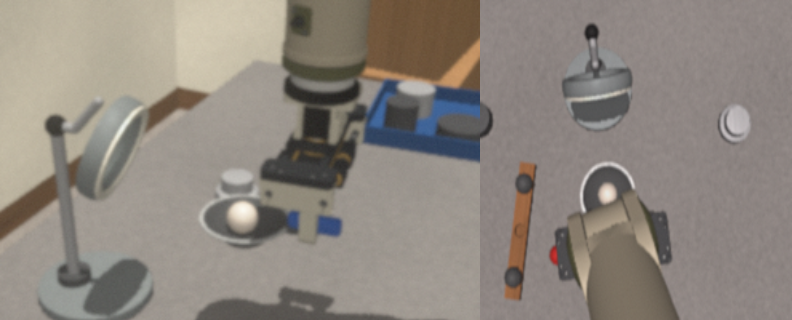

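The ball projects to within about 1 px of where I expected in both views (side ≈(262,195), top ≈(248,200.5)). That puts it at ≈(0.582, 0.022, 0.160), which is the focus. I'll trim by 1.5 mm and hold.

Emit:
{"api": "step_arm", "payload": {
  "targets": [
    [0,0,-0.0005,0,0,0,1],
    [0,0,-0.0005,0,0,0,1],
    [0,0,0,0,0,0,1],
    [0,0,0,0,0,0,1],
    [0,0,0,0,0,0,1],
    [0,0,0,0,0,0,1],
    [0,0,0,0,0,0,1],
    [0,0,0,0,0,0,1]
  ]
}}

```text
time: 12.55
tool_pos: [0.5031, 0.0117, 0.1736]
eef_rot: [-1.571, -0.0, 0.129]
force: [0.3, -0.6, -2.6]
opening: 0.147
```

Emit:
{"api": "step_arm", "payload": {
  "targets": [
    [0,0,0,0,0,0,1],
    [0,0,0,0,0,0,1],
    [0,0,0,0,0,0,1],
    [0,0,0,0,0,0,1],
    [0,0,0,0,0,0,1],
    [0,0,0,0,0,0,1],
    [0,0,0,0,0,0,1],
    [0,0,0,0,0,0,1]
  ]
}}

```text
time: 13.22
tool_pos: [0.5031, 0.0116, 0.1736]
eef_rot: [-1.571, -0.0, 0.129]
force: [-0.3, 0.2, -3.0]
opening: 0.144
```

Emit:
{"api": "step_arm", "payload": {
  "targets": [
    [0,0,0,0,0,0,1],
    [0,0,0,0,0,0,1],
    [0,0,0,0,0,0,1],
    [0,0,0,0,0,0,1],
    [0,0,0,0,0,0,1],
    [0,0,0,0,0,0,1],
    [0,0,0,0,0,0,1],
    [0,0,0,0,0,0,1]
  ]
}}

```text
time: 13.88
tool_pos: [0.5031, 0.0116, 0.1736]
eef_rot: [-1.571, -0.0, 0.129]
force: [0.1, 0.9, -2.2]
opening: 0.146
```

```bash
python3 - <<'E'
from h import *
p,R,s=tool();print(p,s["eef_rot"],s["time"]); print("dish middle",p-[0,0,.015]+R[:,0]*.079)
# level check: rim + handle from the side picture
a=snap("side","s6");h=cv2.cvtColor(a,cv2.COLOR_BGR2HSV)
m=cv2.inRange(h,(105,120,40),(130,255,255));m[:150]=0;m[235:]=0;m[:,:280]=0;m[:,335:]=0
c=[k for k in cv2.findContours(m,0,cv2.CHAIN_APPROX_NONE)[0] if cv2.contourArea(k)>8]
for k in c: print(cv2.boundingRect(k),cv2.minAreaRect(k))
cx=p-[0,0,.006]
for d in(-.03,0,.03): print("handle exp",proj("side",cx+R[:,0]*d), "top/bottom",proj("side",cx+R[:,0]*d+[0,0,.01]),proj("side",cx+R[:,0]*d-[0,0,.01]))
t=snap("top","t6")
def ballc(im,q,rad):
    x,y=q.astype(int);sub=im[y-rad:y+rad,x-rad:x+rad];hh=cv2.cvtColor(sub,cv2.COLOR_BGR2HSV)
    mm=cv2.inRange(hh,(3,20,130),(25,110,255));M=cv2.moments(mm,True);return x-rad+M["m10"]/M["m00"],y-rad+M["m01"]/M["m00"],M["m00"]
q=p-[0,0,.015]+R[:,0]*.079
print(proj("side",q),ballc(a,proj("side",q),14),proj("top",q),ballc(t,proj("top",q),9))
E
```

```text
[0.5031 0.0116 0.1736] [-1.5708 -0.      0.1287] 13.8833
dish middle [0.5814 0.0218 0.1586]
(310, 196, 12, 10) ((315.5, 200.5), (9.0, 11.0), 90.0)
(291, 193, 5, 8) ((293.0, 196.5), (7.0, 4.0), 90.0)
handle exp [321.4115 202.1561] top/bottom [321.9086 197.3091] [320.9207 206.9412]
handle exp [304.6731 199.1129] top/bottom [305.0581 194.2925] [304.2929 203.8722]
handle exp [288.2484 196.1267] top/bottom [288.5255 191.3328] [287.9748 200.8605]
[261.9764 195.5934] (np.float64(261.72964169381106), np.float64(193.73615635179152), 307.0) [248.4371 201.7173] (np.float64(248.46), np.float64(200.82666666666665), 150.0)
```

The dish is level: measured handle slope 0.178 against 0.182 expected. The ball is centred and at focus height, and it's been held for about 2 s. Now the quarter turn about the ball's vertical axis.

Emit:
{"api": "step_arm", "payload": {
  "targets": [
    [0,0,0.0007,0,0.5,0,1],
    [0,0,0.0014,0,1,0,1],
    [3e-05,0,0.0021,0,1.5,0,1],
    [5e-05,0,0.00276,0,2,0,1],
    [8e-05,0,0.00345,0,2.5,0,1],
    [0.00011,0,0.00413,0,3,0,1],
    [0.00011,0,0.00413,0,3,0,1],
    [0.00011,0,0.00413,0,3,0,1]
  ]
}}

```text
time: 14.65
tool_pos: [0.5034, 0.0348, 0.1736]
eef_rot: [-1.571, -0.0, -0.163]
force: [-1.0, 0.3, -3.6]
opening: 0.145
```

Emit:
{"api": "step_arm", "payload": {
  "targets": [
    [0.00011,0,0.00413,0,3,0,1],
    [0.00011,0,0.00413,0,3,0,1],
    [0.00011,0,0.00413,0,3,0,1],
    [0.00011,0,0.00413,0,3,0,1],
    [0.00011,0,0.00413,0,3,0,1],
    [0.00011,0,0.00413,0,3,0,1],
    [0.00011,0,0.00413,0,3,0,1],
    [0.00011,0,0.00413,0,3,0,1]
  ]
}}

```text
time: 15.32
tool_pos: [0.5153, 0.0656, 0.1737]
eef_rot: [-1.571, -0.0, -0.582]
force: [-0.4, 0.2, -2.4]
opening: 0.147
```

```bash
python3 - <<'E'
from h import *
p,R,s=tool();print(p,s["eef_rot"],s["time"],s["joints"],s["force"]); print("dish middle",p-[0,0,.015]+R[:,0]*.079)
E
```

```text
[0.5153 0.0656 0.1737] [-1.5705 -0.0001 -0.582 ] 15.3167 [-0.2267  0.4553 -0.0126  2.134   0.0103  0.5522  0.7421] [-0.4024  0.2278 -2.4317]
dish middle [0.5813 0.0221 0.1587]
```

Tracking is exact, so I'll continue.

Emit:
{"api": "step_arm", "payload": {
  "targets": [
    [0.00011,0,0.00413,0,3,0,1],
    [0.00011,0,0.00413,0,3,0,1],
    [0.00011,0,0.00413,0,3,0,1],
    [0.00011,0,0.00413,0,3,0,1],
    [0.00011,0,0.00413,0,3,0,1],
    [0.00011,0,0.00413,0,3,0,1],
    [0.00011,0,0.00413,0,3,0,1],
    [0.00011,0,0.00413,0,3,0,1]
  ]
}}

```text
time: 15.98
tool_pos: [0.5386, 0.0888, 0.1737]
eef_rot: [-1.57, 0.0, -1.001]
force: [0.5, 0.3, -2.3]
opening: 0.144
```

Emit:
{"api": "step_arm", "payload": {
  "targets": [
    [0.00011,0,0.00413,0,3,0,1],
    [0.00011,0,0.00413,0,3,0,1],
    [0.00011,0,0.00413,0,3,0,1],
    [0.00011,0,0.00413,0,3,0,1],
    [8e-05,0,0.00345,0,2.5,0,1],
    [8e-05,0,0.00345,0,2.5,0,1],
    [5e-05,0,0.00276,0,2,0,1],
    [5e-05,0,0.00276,0,2,0,1]
  ]
}}

```text
time: 16.65
tool_pos: [0.5653, 0.0997, 0.1736]
eef_rot: [-1.57, 0.0, -1.366]
force: [-0.4, 0.2, -2.9]
opening: 0.144
```

Emit:
{"api": "step_arm", "payload": {
  "targets": [
    [3e-05,0,0.0021,0,1.5,0,1],
    [2e-05,0,0.00165,0,1.2,0,1],
    [0,0,0.0011,0,0.8,0,1],
    [0,0,0.0007,0,0.5,0,1],
    [0,0,0.0004,0,0.3,0,1],
    [0,0,0.0003,0,0.2,0,1],
    [0,0,0,0,0,0,1],
    [0,0,0,0,0,0,1]
  ]
}}

```text
time: 17.32
tool_pos: [0.5712, 0.1, 0.1736]
eef_rot: [-1.571, 0.0, -1.442]
force: [-0.0, -0.2, -2.0]
opening: 0.145
```

Emit:
{"api": "step_arm", "payload": {
  "targets": [
    [0,0,0,0,0,0,1],
    [0,0,0,0,0,0,1],
    [0,0,0,0,0,0,1],
    [0,0,0,0,0,0,1],
    [0,0,0,0,0,0,1],
    [0,0,0,0,0,0,1],
    [0,0,0,0,0,0,1],
    [0,0,0,0,0,0,1]
  ]
}}

```text
time: 17.98
tool_pos: [0.5713, 0.1001, 0.1736]
eef_rot: [-1.571, -0.0, -1.442]
force: [0.9, -0.3, -3.2]
opening: 0.147
```

```bash
python3 - <<'E'
from h import *
p,R,s=tool();q=p-[0,0,.014]+R[:,0]*.079
print(p,s["eef_rot"],"yaw err deg",np.degrees(s["eef_rot"][2])-(7.4-90),s["time"],s["force"],"dish middle",q,max(abs(np.array(s["dq"]))))
print("exp px",proj("side",q),proj("top",q))
a=snap("side","s7");t=snap("top","t7")
cv2.imwrite("pics/c7.png",np.hstack([cv2.resize(a[60:310,110:360],None,fx=1.6,fy=1.6),cv2.resize(t[100:300,150:350],None,fx=2,fy=2)]))
E
```

```text
[0.5713 0.1001 0.1736] [-1.5708 -0.0001 -1.4422] yaw err deg -0.030576786290112068 17.9833 [ 0.9149 -0.3161 -3.1979] dish middle [0.5814 0.0217 0.1596] 0.0016299431048758487
exp px [261.987  195.1113] [248.4568 201.6747]
```

View pics/c7.png

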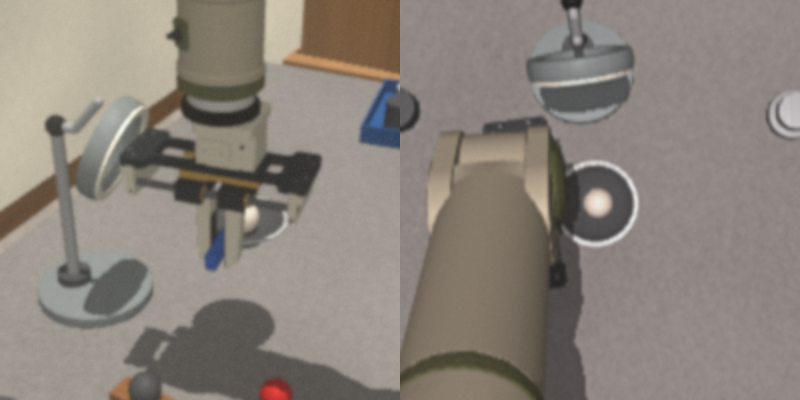

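The handle is now square to the side. The ball is in the middle, at top (248.5,201.5) against (248.5,201.7) expected. I'll hold a little longer and hand in.

Emit:
{"api": "step_arm", "payload": {
  "targets": [
    [0,0,0,0,0,0,1],
    [0,0,0,0,0,0,1],
    [0,0,0,0,0,0,1],
    [0,0,0,0,0,0,1],
    [0,0,0,0,0,0,1],
    [0,0,0,0,0,0,1],
    [0,0,0,0,0,0,1],
    [0,0,0,0,0,0,1]
  ]
}}

```text
time: 18.75
tool_pos: [0.5713, 0.1001, 0.1736]
eef_rot: [-1.571, -0.0, -1.442]
force: [0.5, 0.0, -1.5]
opening: 0.146
```

```bash
python3 -c "
from rig import r
s=r.read_state();print(s['tool_pos'],s['eef_rot'],s['time']);r.job_done()"
```

```text
[0.57129636 0.10009822 0.17362468] [-1.57079629e+00 -3.34515477e-05 -1.44215729e+00] 18.75
the job is handed in; nothing more can be done
```

The job is done and handed in at 18.75 s. I set the white ball in the dish and held the dish by its handle at the focus for about 2 s, handle pointing away from the lens. I then turned it a quarter turn about the ball so the handle points along the magnifier's +y, and it was still held there at hand-in.

**Last checks:**
- **Ball position:** it was within about 1 px of the dish's middle in the top view. The dish's middle is at about (0.581, 0.022, 0.160).
- **Angle and stillness:** the tool was level and still. The handle's angle was within 0.1° of the target I measured from the pictures.
- **Level:** handle slope in the side view was 0.178 against 0.182 expected, checked before the turn. After the turn I relied on the tool's own orientation.
- **Steel balls and dies:** the arm stayed clear of them, and those visible in the later pictures looked unmoved. I did not measure them again.

**Disagreements:**
- **Focus:** two ways of finding it differed by about 5 mm in x, so I used roughly the mean.
- **Magnifier direction:** estimates ranged from 5° to 8.5°. I used 7.4°, from the head's edge.
- **Magnifier foot:** the side view put it about 10 mm from the top view's position, with a poor radius, so I didn't use it.
- **Automatic ball finding:** my colour mask failed in three of the four views it was used on, so there I went by the enlarged pictures and a tighter mask.

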